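# Draw the rolling pin out from under the sliding tray

### The job

The rolling pin lies in the lower level of the two-tier wooden utensil box, under the sliding tray. Slide the tray all the way to one end of the box, then tip the rolling pin up at a slant and draw it out through the opening beside the tray without forcing it against the box. Finish holding it in the gripper, still and level and higher than the tray's steel handle, ready to hand over (do not put it down or let go), and leave the glass, tin, salt pot, apple and sardine tin where they stand.

Things in the scene. Friction and masses are not known exactly. Their poses are not given: they have to be found in the camera images.
- utensil_box: open-topped wooden box fixed to the worktop, 358 x 158 mm. Origin: centre of its underside, on the worktop; y runs along it, x across, z up. Well inside: 340 mm long (y -170 to +170), 130 mm wide (x -65 to +65), floor 8 mm above the worktop. Side walls 60 mm high, end walls 52 mm, all 9 mm thick. The tray rides on the side walls and cannot be lifted off.
- tray (a joint): slide of the tray along the box, m: 0 = middle of the box, +0.075 = at its stop at the box's +y end, -0.075 = at the -y end. Starts near the middle; about 2 N of friction holds it where it is left. With the tray at one end, 150 mm of the well's length is open at the other.
- tray_centre (a point): centre of the tray, at its walls' upper edge (103 mm above the worktop). Tray 190 mm long (along the box's y), 158 mm wide; flat underside 75 mm above the worktop; end walls from 75 to 103 mm, can be pushed with closed fingers. Its steel handle, a bow of 9 mm bar, 90 mm long, stands along its middle, top 140 mm above the worktop. Sticks and corks in it are fixed.
- rolling_pin: plain wooden rolling pin, loose, 280 mm long, 30 mm diameter over the middle 200 mm, 24 mm at the ends, about 0.14 kg. Origin: its middle, on its axis; its own x axis runs along it. It lies on the well's floor roughly along the box (axis 23 mm above the worktop) and can roll.
- pin_end_a (a point): centre of the rolling pin's end face at its +x end, 140 mm from its middle
- pin_end_b (a point): centre of the rolling pin's end face at its -x end, 140 mm from its middle
- tumbler: clear drinking glass, 81 mm diameter, 93 mm high, loose, behind the box; origin: centre of its underside
- salt_pot: round earthenware pot with a wooden lid, 77 mm diameter, 100 mm high, loose, behind the box; origin: centre of its underside
- tin: small food tin, 57 mm diameter, 72 mm high, loose, behind the box to the left; origin: centre of its underside
- apple: apple, 72 mm diameter, 63 mm high, loose, left of the box; origin: centre of its underside
- sardine_tin: flat sardine tin, 63 x 105 x 25 mm, loose, right of the box; origin: centre of its underside

How it is judged:
At the end, for the whole second after the job is handed in: the gripper is holding the rolling pin still (under 0.03 m/s) and level within about 21 degrees, the axis at both its ends more than 155 mm above the worktop (so the whole pin is above the tray's handle, 140 mm), touching neither box nor tray; the tray stands within 15 mm of one end of its travel (height (world z) of each of pin_end_a, pin_end_b above 0.155 m and angle between rolling_pin's own x axis and vertical between 1.2 and 1.94 rad and contact force between the fingers and rolling_pin above 1 N and contact force between rolling_pin and utensil_box below 0.1 N and linear speed of rolling_pin below 0.03 m/s and (value of joint tray above 0.06 m or value of joint tray below -0.06 m)); the arm keeps its last pose, push and grip.
It fails at once if the rolling pin is forced against the box or tray with more than 50 N (contact force between rolling_pin and utensil_box above 50 N).
It fails at once if the glass, tin, salt pot, apple or sardine tin is moved by more than 30 mm (distance of any of tumbler, tin, salt_pot, apple, sardine_tin from where it was at the start of the episode above 0.03 m).
It also fails if it takes over 54 s, if anything falls off the work surface, if the arm or the gripper's body presses on something with over 40 N, if the wrist force passes 120 N, or if a joint passes its speed limit or range.

### The arm

A 6-joint arm with a two-finger parallel gripper is mounted at the origin on a cart in front of the work surface, level with it; the furniture and walls round the work are solid. World frame = base frame: x ahead of the robot, y to its left, z up, the work surface at z = 0. Lengths are in m, angles in rad, forces in N, time in s.
With the tool pointing down it reaches from about 0.35 to 0.925 m from the base axis. Payload 6.4 kg.
Tool frame: the origin (TCP) lies midway between the tips of the shut fingers; the grasp point (between the pads) lies 19 mm behind it; z points along the fingers, y is the line along which they close (so a half turn about z gives the same grasp; the last joint's range is limited). The gripper opens to 85 mm and grips with 20 to 120 N. Pads are 22 mm wide; open, the fingers measure 114 mm over their backs; the gripper's body (76 mm by 85 mm) begins 54 mm behind the grasp point. The pads swing forward as they close: fully open they stand 13 mm farther back than shut.
Start: joints at [1.124, 0.245, 1.558, -0, 1.339, -0.174], TCP at [0.175, 0.626, 0.231] pointing down, gripper open.
Joint ranges: [-3.13, 3.13], [-1.02, 2.26], [0.13, 2.54], [-0.95, 4.09], [0.21, 2.88], [-2.74, 2.74]. Speed limits (rad/s): [2.57, 2.57, 3.14, 3.14, 3.14, 3.14].

### API

Orientations are given as [roll, pitch, yaw] about the fixed x, y, z axes, in that order (R = Rz(yaw) Ry(pitch) Rx(roll)).
In Python, from plant import state, snapshot, get_calibration, job_done gives the robot as it stands.
- The arm moves only by the shell command python3 -m creep 'ROWS' [OPENING]. ROWS is JSON, a list of rows, each an object of numbers: "tx", "ty", "tz": the shift along the tool's x, y, z in m; "ax", "ay", "az": the turn, a rotation vector about the tool's x, y, z in rad. A call has 1 to 12 rows; each row is the pose to reach, as a shift and turn from the pose commanded when the call began, along the tool's axes at that moment; what a row does not reach only later rows make up. A row lasts 1/12 s, in which the tool goes at most 41.7 mm and 7.16 degrees, less where a joint would pass 70% of its speed; a pose out of reach is approached as far as the arm can. A call with a gripper value outside its range is refused whole. OPENING is the closure, from 0 (fully open) to 1 (shut), set as the call begins (- or left out, the last holds). The fingers move at their own pace and stop on an object; the grip force is fixed at half the most. Time passes only in rows, so rows that repeat a pose let the fingers close. It gives the time, the measured TCP pose, the force, the opening and the grip force at its end, in the units of the state.
- state(): the state, without advancing time (a new reading comes with each control period).
- snapshot(name): name is "scene" or "top"; returns (picture, depth): 480x640x3 uint8, red, green, blue; 480x640 float32, m along the optical axis (not along the pixel's ray), 0 where there is no reading.
- get_calibration(name): a dict with "K" (3x3 intrinsics, pixels), "k1" (the pictures are not rectified: a ray, as slopes to the right and down, at radius r is drawn at 1 + k1 r^2 times it, then the intrinsics apply), "world_from_camera" (4x4, takes a point from camera to world coordinates). Camera axes: x right, y down, z forward; pixel columns grow to the right and rows downward; lengths in m; the calibration is good to about 2 mm. A picture is of the moment at which its call begins. get_calibration takes no time and is no camera call.
- job_done(): hands the job in; it is judged then, once.
The state is a dict: "clock": time; "qpos": joint angles; "qd": joint speeds; "joint_efforts": joint torques, N m; "ee_pos": TCP position; "tool_rot": TCP orientation; "force": force on the tool from outside, world axes, zero at the start; "ft_torque": the same for the moment, N m; "width": opening from 0.0 (shut) to 1.0 (fully open); "gripper_force": force on a finger pad.
Only numpy, scipy, OpenCV 4.12 (cv2) and the standard library are available. Lean on these libraries where they do the work, as an engineer would, in place of code of your own. Each camera call takes 0.05 s, during which the arm holds its last target. There are 200 camera calls.

## Working session

There is one attempt and no reset: what is moved stays moved. The work goes in short steps, Python scripts to look and compute and a shell command to move; the robot and the scene stay as the last step left them, time stands still between calls to the robot, and variables do not carry over. Pictures are saved under pics/ and viewed, at most 10 in all, crops included, and the job is handed in when it is done.

```bash
mkdir -p pics; ls
cat > h.py <<'E'
import numpy as np, cv2
from plant import *
def world(name,depth):
    c=get_calibration(name);K=np.array(c["K"]);T=np.array(c["world_from_camera"])
    v,u=np.mgrid[0:480,0:640]
    p=np.stack([u,v],-1).reshape(-1,1,2).astype(float)
    n=cv2.undistortPoints(p,K,np.array([c["k1"],0,0,0.])).reshape(480,640,2)
    P=np.concatenate([n*depth[...,None],depth[...,None]],-1)
    W=P@T[:3,:3].T+T[:3,3]; W[depth==0]=np.nan
    return W
E
python3 - <<'E'
from h import *
print(state())
for n in("top","scene"):
    im,d=snapshot(n);cv2.imwrite(f"pics/{n}0.png",im[...,::-1]);np.save(f"{n}0.npy",world(n,d))
    print(get_calibration(n)["world_from_camera"])
E
```

```text
pics
{'clock': 0.0, 'qpos': array([ 1.12389995e+00,  2.45838585e-01,  1.55906181e+00,  6.02081970e-07,
        1.33870109e+00, -1.74109716e-01]), 'qd': array([ 5.71827107e-05,  7.71859755e-04,  3.81628847e-04, -1.55790447e-03,
        2.06668990e-03, -1.71199372e-04]), 'joint_efforts': array([-1.11754769e-03, -4.29499912e+01, -3.26135910e+01, -2.50379371e-04,
        5.26569318e-03,  7.34560444e-06]), 'ee_pos': array([0.17486628, 0.62543453, 0.23013896]), 'tool_rot': array([-3.13961430e+00, -3.48568033e-04,  2.86880551e+00]), 'force': array([ 0.2523958 , -0.34871658, -0.34068314]), 'ft_torque': array([0.04065752, 0.0208388 , 0.02250513]), 'gripper_force': 0.0, 'width': 0.9986244935061112}
[[-0.00421733 -0.980156    0.19818284  0.33080535]
 [-0.99998436  0.00486176  0.00276518  0.22707203]
 [-0.00367382 -0.19816807 -0.98016117  1.16802904]
 [ 0.          0.          0.          1.        ]]
[[ 0.56693411 -0.50020952  0.6545045  -0.23566111]
 [-0.82370402 -0.35375037  0.44313921 -0.31854213]
 [ 0.00986876 -0.79034873 -0.61257775  0.81877995]
 [ 0.          0.          0.          1.        ]]
```

View pics/top0.png

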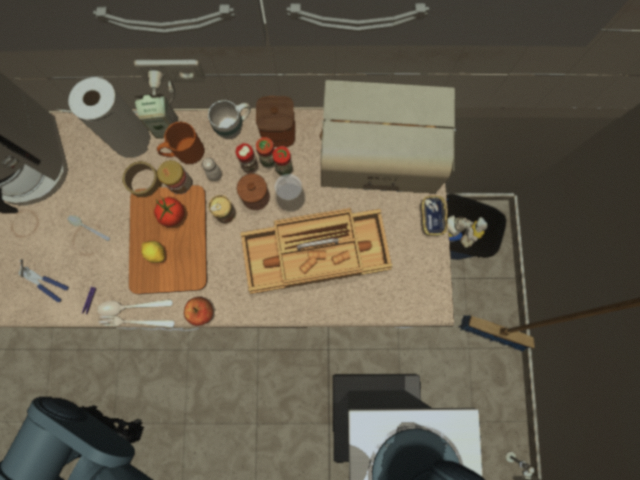

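View pics/scene0.png

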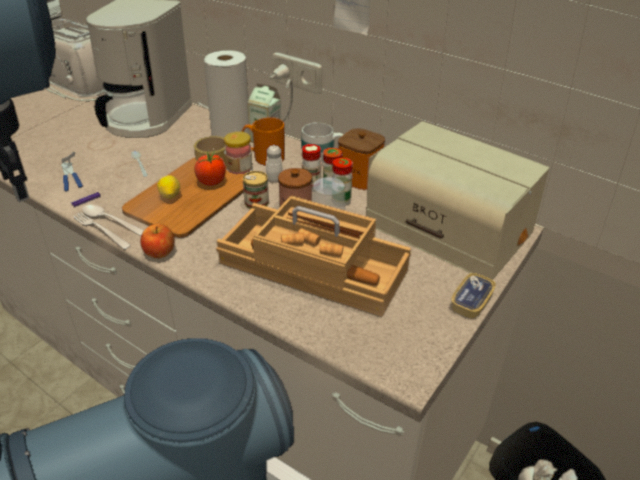

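The top view shows the box centred near (316,250), its long axis roughly left–right. The pin ends are visible at about (272,261) and (365,245), the tumbler is at (289,192), the sardine tin at (433,216) and the apple at (199,311).

Run:
```python
from h import *
W=np.load("top0.npy")
im=cv2.imread("pics/top0.png")
c=cv2.resize(im[200:300,230:400],None,fx=4.7,fy=4.7,interpolation=cv2.INTER_CUBIC);cv2.imwrite("pics/crop0.png",c)
S=W[205:298,238:394].reshape(-1,3)
for a,b in((.04,.068),(.09,.112),(.04,.15),(.125,.15)):
    Q=S[(S[:,2]>a)&(S[:,2]<b)]
    r=cv2.minAreaRect((Q[:,:2]*1000).astype(np.float32));print(a,b,len(Q),r,cv2.boxPoints(r).round().tolist())
for n,(u,v) in dict(l=(272,261),r=(365,245),tum=(289,192),salt=(252,190),tin=(221,208),apple=(199,311),sard=(433,216),handle=(318,244)).items(): print(n,W[v,u].round(3))
```

```text
0.04 0.068 1306 ((570.5035400390625, 244.16021728515625), (224.02806091308594, 357.3931884765625), 8.999303817749023) [[432.0, 403.0], [488.0, 50.0], [709.0, 85.0], [653.0, 438.0]]
0.09 0.112 1949 ((540.9437866210938, 232.89126586914062), (160.9829864501953, 190.18894958496094), 9.576465606689453) [[446.0, 313.0], [477.0, 126.0], [636.0, 153.0], [604.0, 340.0]]
0.04 0.15 6638 ((571.036376953125, 244.5807647705078), (224.63162231445312, 356.7679138183594), 9.343585968017578) [[431.0, 402.0], [489.0, 50.0], [711.0, 87.0], [653.0, 439.0]]
0.125 0.15 164 ((540.4182739257812, 233.65457153320312), (9.230173110961914, 96.81376647949219), 10.2727632522583) [[527.0, 280.0], [545.0, 185.0], [554.0, 187.0], [536.0, 282.0]]
l [0.514 0.349 0.033]
r [0.553 0.114 0.035]
tum [0.676 0.303 0.093]
salt [0.685 0.397 0.081]
tin [0.643 0.475 0.069]
apple [0.388 0.521 0.058]
sard [ 0.632 -0.066  0.023]
handle [0.536 0.232 0.137]
```

View pics/crop0.png

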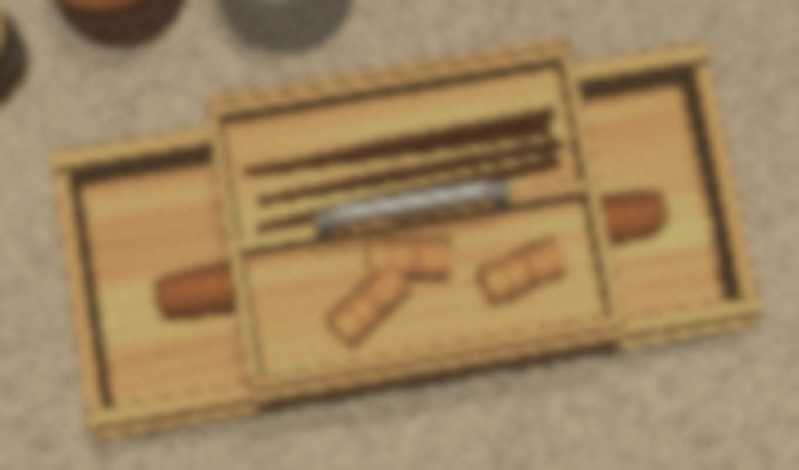

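The crop confirms the layout: the tray sits near the middle, with pin stubs visible at crop (158..232, 292) on the left and (605..665, 215) on the right. I'll slide the tray right (the -y end), which leaves the left side open.

```bash
cat >> h.py <<'E'
from scipy.spatial.transform import Rotation as Ro
YAW=np.radians(9.6); C=np.array([0.540,0.239,0.])
B=Ro.from_euler("z",YAW).as_matrix()   # box axes
def tobox(P): return (P-C)@B
def plan(pb,tilt=0.,yawoff=0.):
    """target TCP in box coords; tool down, tool y along -+box x; tilt>0 leans the tool's top to box +y. Prints shift/turn in tool axes"""
    s=state();R0=Ro.from_euler("xyz",s["tool_rot"]);p=C+B@np.array(pb,float)
    best=None
    for flip in(0,np.pi):
        R=Ro.from_matrix(B)*Ro.from_euler("z",yawoff)*Ro.from_euler("x",-tilt)*Ro.from_matrix(np.array([[0,1,0],[1,0,0],[0,0,-1.]]))*Ro.from_euler("z",flip)
        rv=(R0.inv()*R).as_rotvec()
        if best is None or np.linalg.norm(rv)<np.linalg.norm(best): best=rv
    print("t",R0.inv().apply(p-s["ee_pos"]).round(4),"a",best.round(3),"rows",np.linalg.norm(p-s["ee_pos"])/.0417,np.degrees(np.linalg.norm(best))/7.16)
def st():
    s=state();print("clk",round(s["clock"],2),"box tcp",tobox(s["ee_pos"]).round(4),"F",s["force"].round(1),"w",round(s["width"],3),"gf",round(s["gripper_force"],1),"q",s["qpos"].round(2))
E
python3 - <<'E'
from h import *
im=cv2.imread("pics/top0.png");W=np.load("top0.npy");b=tobox(W)
h=cv2.cvtColor(im,cv2.COLOR_BGR2HSV)
m=(abs(b[...,0])<.055)&(abs(b[...,1])<.16)&(b[...,2]>.022)&(b[...,2]<.05)&(h[...,2]<170)
for s in(1,-1):
    q=b[m&(s*b[...,1]>.1)]; print(s,len(q),q.mean(0).round(4),q.min(0).round(4),q.max(0).round(4))
# box wall checks
R=b[195:300,235:400].reshape(-1,3)
for s in(1,-1):
    q=R[(s*R[:,1]>.12)&(R[:,2]>.045)&(R[:,2]<.068)&(abs(R[:,0])<.09)]
    print("walls",q[:,0].min().round(4),q[:,0].max().round(4),q[:,1].min().round(4),q[:,1].max().round(4))
    q=q[abs(q[:,0])>.06];print([np.median(q[q[:,0]*k>0][:,0]).round(4) for k in(1,-1)])
q=R[(R[:,2]>.09)&(R[:,2]<.112)&(abs(R[:,0])<.1)];print("tray",q.min(0),q.max(0))
st();plan([0,.15,.135])
E
```

```text
1 140 [-0.0087  0.117   0.033 ] [-0.0208  0.1     0.022 ] [0.0053 0.1358 0.0402]
-1 128 [-0.0074 -0.1249  0.0332] [-0.0195 -0.1434  0.0225] [ 0.0065 -0.1089  0.0408]
walls -0.0789 0.0781 0.1206 0.179
[np.float64(0.0673), np.float64(-0.0713)]
walls -0.0793 0.078 -0.1777 -0.1202
[np.float64(0.0671), np.float64(-0.0712)]
tray [-0.0805761  -0.10130682  0.09000813] [0.08039437 0.08891707 0.11180228]
clk 0.1 box tcp [-0.2955  0.442   0.2303] F [-0.  -0.2 -0.6] w 1.003 gf 0.0 q [ 1.12  0.25  1.56  0.    1.34 -0.17]
t [-0.3918 -0.138   0.0954] a [-2.00e-03  1.00e-03  1.13e+00] rows 10.221152063301753 9.045833372757489
```

```bash
python3 -m creep '[{"tx":-0.03,"ty":-0.01,"tz":0.005,"az":0.1},{"tx":-0.065,"ty":-0.023,"tz":0.015,"az":0.22},{"tx":-0.1,"ty":-0.035,"tz":0.025,"az":0.34},{"tx":-0.135,"ty":-0.048,"tz":0.033,"az":0.46},{"tx":-0.17,"ty":-0.06,"tz":0.04,"az":0.58},{"tx":-0.205,"ty":-0.072,"tz":0.05,"az":0.7},{"tx":-0.24,"ty":-0.085,"tz":0.06,"az":0.82},{"tx":-0.275,"ty":-0.097,"tz":0.068,"az":0.94},{"tx":-0.31,"ty":-0.109,"tz":0.076,"az":1.05},{"tx":-0.345,"ty":-0.122,"tz":0.085,"az":1.13},{"tx":-0.375,"ty":-0.132,"tz":0.093,"az":1.13},{"tx":-0.392,"ty":-0.138,"tz":0.095,"az":1.13}]' 1; python3 -c "
from h import *
st();plan([0,.15,.085]);plan([0,.02+.011,.085])"
```

```text
clk 0.1 box tcp [-0.2955  0.442   0.2303] F [-0.  -0.2 -0.6] w 1.003 gf 0.0 q [ 1.12  0.25  1.56  0.    1.34 -0.17]
t [-0.3918 -0.1379  0.1454] a [-2.00e-03  1.00e-03  1.13e+00] rows 10.554118692555893 9.045833372757489
t [-0.4426 -0.2455  0.1456] a [-2.00e-03  1.00e-03  1.13e+00] rows 12.62917958608656 9.045833372757489invalid input at $[0]: expected keys tx, ty, tz, ax, ay, az
```

```bash
python3 -m creep '[{"tx":-0.03,"ty":-0.01,"tz":0.005,"ax":0,"ay":0,"az":0.1},{"tx":-0.065,"ty":-0.023,"tz":0.015,"ax":0,"ay":0,"az":0.22},{"tx":-0.1,"ty":-0.035,"tz":0.025,"ax":0,"ay":0,"az":0.34},{"tx":-0.135,"ty":-0.048,"tz":0.033,"ax":0,"ay":0,"az":0.46},{"tx":-0.17,"ty":-0.06,"tz":0.04,"ax":0,"ay":0,"az":0.58},{"tx":-0.205,"ty":-0.072,"tz":0.05,"ax":0,"ay":0,"az":0.7},{"tx":-0.24,"ty":-0.085,"tz":0.06,"ax":0,"ay":0,"az":0.82},{"tx":-0.275,"ty":-0.097,"tz":0.068,"ax":0,"ay":0,"az":0.94},{"tx":-0.31,"ty":-0.109,"tz":0.076,"ax":0,"ay":0,"az":1.05},{"tx":-0.345,"ty":-0.122,"tz":0.085,"ax":0,"ay":0,"az":1.13},{"tx":-0.375,"ty":-0.132,"tz":0.093,"ax":0,"ay":0,"az":1.13},{"tx":-0.392,"ty":-0.138,"tz":0.095,"ax":0,"ay":0,"az":1.13}]' 1; python3 -c "
from h import *
st();plan([0,.15,.085]);plan([0,.02+.011,.085])"
```

```text
clock: 1.1
ee_pos: [0.5171, 0.3846, 0.1342]
tool_rot: [-3.139, 0.001, 1.736]
force: [-0.9, -0.1, 0.2]
width: 0.003
gripper_force: 0.0
clk 1.1 box tcp [0.0017 0.1473 0.1342] F [-0.9 -0.1  0.2] w 0.003 gf 0.0 q [ 0.46  0.33  1.64 -0.    1.17  0.3 ]
t [ 0.0027 -0.0016  0.0492] a [-0.002  0.001 -0.003] rows 1.181776714955332 0.030166664361699815
t [-0.1163 -0.0013  0.0493] a [-0.002  0.001 -0.003] rows 3.0289725315499285 0.030166664361699815
```

```bash
python3 -m creep '[{"tx":0,"ty":0,"tz":0.025,"ax":0,"ay":0,"az":0},{"tx":0,"ty":0,"tz":0.049,"ax":0,"ay":0,"az":0},{"tx":-0.02,"ty":0,"tz":0.049,"ax":0,"ay":0,"az":0},{"tx":-0.035,"ty":0,"tz":0.049,"ax":0,"ay":0,"az":0},{"tx":-0.045,"ty":0,"tz":0.049,"ax":0,"ay":0,"az":0},{"tx":-0.053,"ty":0,"tz":0.049,"ax":0,"ay":0,"az":0},{"tx":-0.061,"ty":0,"tz":0.049,"ax":0,"ay":0,"az":0},{"tx":-0.069,"ty":0,"tz":0.049,"ax":0,"ay":0,"az":0},{"tx":-0.077,"ty":0,"tz":0.049,"ax":0,"ay":0,"az":0},{"tx":-0.085,"ty":0,"tz":0.049,"ax":0,"ay":0,"az":0},{"tx":-0.093,"ty":0,"tz":0.049,"ax":0,"ay":0,"az":0},{"tx":-0.1,"ty":0,"tz":0.049,"ax":0,"ay":0,"az":0}]'; python3 -c "
from h import *
st()"
```

```text
clock: 2.1
ee_pos: [0.5327, 0.2883, 0.088]
tool_rot: [3.14, -0.0, 1.739]
force: [0.7, 3.2, 1.7]
width: -0.002
gripper_force: 1.2
clk 2.1 box tcp [0.001  0.0498 0.088 ] F [0.7 3.2 1.7] w -0.002 gf 1.2 q [0.31 0.31 1.76 0.   1.07 0.14]
```

```bash
python3 -m creep '[{"tx":-0.006,"ty":0,"tz":0,"ax":0,"ay":0,"az":0},{"tx":-0.011,"ty":0,"tz":0,"ax":0,"ay":0,"az":0},{"tx":-0.014,"ty":0,"tz":0,"ax":0,"ay":0,"az":0},{"tx":-0.017,"ty":0,"tz":0,"ax":0,"ay":0,"az":0},{"tx":-0.019,"ty":0,"tz":0,"ax":0,"ay":0,"az":0},{"tx":-0.019,"ty":0,"tz":0,"ax":0,"ay":0,"az":0}]'; python3 -c "
from h import *
st()
im,d=snapshot('top');b=tobox(world('top',d))[195:300,235:400].reshape(-1,3)
q=b[(b[:,2]>.09)&(b[:,2]<.106)&(abs(b[:,0])<.085)];print('tray',q.min(0),q.max(0))"
```

```text
clock: 2.6
ee_pos: [0.5353, 0.2696, 0.0871]
tool_rot: [-3.141, 0.001, 1.739]
force: [-0.7, 0.5, 0.5]
width: -0.005
gripper_force: 0.0
clk 2.6 box tcp [0.0005 0.031  0.0871] F [-0.7  0.5  0.5] w -0.005 gf 0.0 q [ 0.28  0.3   1.78 -0.    1.07  0.11]
tray [-0.08045799 -0.16817324  0.090003  ] [ 0.0799413  -0.05218742  0.10599389]
```

```bash
python3 -m creep '[{"tx":-0.002,"ty":0,"tz":0,"ax":0,"ay":0,"az":0},{"tx":-0.003,"ty":0,"tz":0,"ax":0,"ay":0,"az":0},{"tx":-0.004,"ty":0,"tz":0,"ax":0,"ay":0,"az":0},{"tx":-0.004,"ty":0,"tz":0,"ax":0,"ay":0,"az":0}]'; python3 -c "
from h import *
st()"
```

```text
clock: 2.98
ee_pos: [0.5351, 0.2691, 0.0869]
tool_rot: [-3.142, -0.006, 1.738]
force: [-0.7, 12.9, -2.1]
width: -0.002
gripper_force: 6.4
clk 2.98 box tcp [0.0001 0.0305 0.0869] F [-0.7 12.9 -2.1] w -0.002 gf 6.4 q [0.27 0.3  1.78 0.01 1.06 0.1 ]
```

```bash
python3 -c "
from h import *
plan([-.0085,.09,.087],.26);plan([-.0085,.067,.05],.26);plan([-.0085,.067,.0125],.26)"
```

```text
t [ 0.0595 -0.0086  0.0003] a [-0.    -0.266 -0.   ] rows 1.442894196189142 2.1282623388608024
t [ 0.0363 -0.0086  0.0372] a [-0.    -0.266 -0.   ] rows 1.2632386702668812 2.1282623388608024
t [ 0.0361 -0.0086  0.0747] a [-0.    -0.266 -0.   ] rows 1.9994485716818269 2.1282623388608024
```

```bash
python3 -m creep '[{"tx":0.03,"ty":0,"tz":-0.01,"ax":0,"ay":0,"az":0},{"tx":0.06,"ty":-0.0086,"tz":-0.01,"ax":0,"ay":-0.09,"az":0},{"tx":0.065,"ty":-0.0086,"tz":0,"ax":0,"ay":-0.18,"az":0},{"tx":0.065,"ty":-0.0086,"tz":0,"ax":0,"ay":-0.26,"az":0},{"tx":0.065,"ty":-0.0086,"tz":0,"ax":0,"ay":-0.26,"az":0},{"tx":0.065,"ty":-0.0086,"tz":0,"ax":0,"ay":-0.26,"az":0},{"tx":0.065,"ty":-0.0086,"tz":0,"ax":0,"ay":-0.26,"az":0}]' 0.4
python3 - <<'E'
from h import *
st();plan([-.0085,.067,.045],.26);plan([-.0085,.067,.0125],.26)
im,d=snapshot('scene');cv2.imwrite('pics/s1.png',cv2.resize(im[150:350,180:460,::-1],None,fx=2.8,fy=2.8))
E
```

```text
clock: 3.57
ee_pos: [0.5168, 0.3282, 0.0872]
tool_rot: [-3.141, 0.259, 1.738]
force: [-0.9, -0.1, -1.0]
width: 0.601
gripper_force: 0.0
clk 3.57 box tcp [-0.008   0.0919  0.0872] F [-0.9 -0.1 -1. ] w 0.601 gf 0.0 q [ 0.48  0.39  1.67 -0.27  1.17  0.43]
t [-0.0132 -0.0005  0.0471] a [-0.    -0.001  0.   ] rows 1.1739604899714653 0.009567607965296298
t [-0.0049 -0.0004  0.0785] a [-0.    -0.001  0.   ] rows 1.8872492985291156 0.009567607965296298
```

View pics/s1.png

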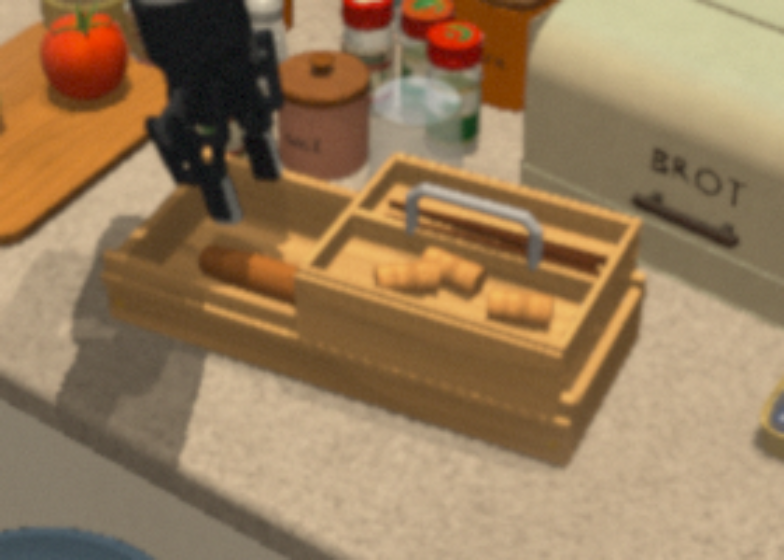

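The tray is fully at the right end. The fingers hover over the left opening, with the pin at crop (200..300, 270) below them. I'll re-check the pin's position before descending.

Run:
```python
from h import *
for n in('scene','top'):
    im,d=snapshot(n);b=tobox(world(n,d));h=cv2.cvtColor(im,cv2.COLOR_RGB2HSV)
    m=(abs(b[...,0])<.055)&(b[...,1]>.03)&(b[...,1]<.15)&(b[...,2]>.025)&(b[...,2]<.045)&(h[...,1]>120)
    q=b[m]
    for y in(.04,.06,.08,.1,.12):
        k=q[abs(q[:,1]-y)<.01]
        if len(k)>3: t=k[k[:,2]>k[:,2].max()-.006]; print(n,y,len(k),k.min(0).round(3),k.max(0).round(3),"ridge x",t[:,0].mean().round(4))
```

```text
scene 0.06 81 [-0.026  0.052  0.025] [0.001 0.07  0.041] ridge x -0.0117
scene 0.08 107 [-0.025  0.07   0.025] [0.005 0.09  0.041] ridge x -0.0119
scene 0.1 92 [-0.025  0.09   0.025] [0.001 0.109 0.041] ridge x -0.0117
scene 0.12 76 [-0.024  0.11   0.025] [-0.     0.129  0.038] ridge x -0.0121
top 0.04 91 [-0.022  0.03   0.025] [0.008 0.05  0.043] ridge x -0.007
top 0.06 88 [-0.021  0.05   0.026] [0.007 0.069 0.042] ridge x -0.0071
top 0.08 86 [-0.022  0.07   0.026] [0.008 0.089 0.042] ridge x -0.0076
```

```bash
python3 -m creep '[{"tx":-0.01,"ty":0,"tz":0.02,"ax":0,"ay":0,"az":0},{"tx":-0.013,"ty":0,"tz":0.04,"ax":0,"ay":0,"az":0},{"tx":-0.01,"ty":0,"tz":0.055,"ax":0,"ay":0,"az":0},{"tx":-0.008,"ty":0,"tz":0.065,"ax":0,"ay":0,"az":0},{"tx":-0.006,"ty":0,"tz":0.072,"ax":0,"ay":0,"az":0},{"tx":-0.005,"ty":0,"tz":0.076,"ax":0,"ay":0,"az":0},{"tx":-0.005,"ty":0,"tz":0.078,"ax":0,"ay":0,"az":0},{"tx":-0.005,"ty":0,"tz":0.078,"ax":0,"ay":0,"az":0}]'; python3 -c "
from h import *
st()"
```

```text
clock: 4.38
ee_pos: [0.521, 0.3046, 0.0133]
tool_rot: [3.141, 0.26, 1.739]
force: [-0.5, -0.6, 0.4]
width: 0.599
gripper_force: 0.0
clk 4.38 box tcp [-0.0078  0.0679  0.0133] F [-0.5 -0.6  0.4] w 0.599 gf 0.0 q [ 0.45  0.49  1.71 -0.29  1.04  0.44]
```

Nothing is touching yet, so I'll close the gripper.

```bash
python3 -m creep '[{"tx":0,"ty":0,"tz":0,"ax":0,"ay":0,"az":0},{"tx":0,"ty":0,"tz":0,"ax":0,"ay":0,"az":0},{"tx":0,"ty":0,"tz":0,"ax":0,"ay":0,"az":0},{"tx":0,"ty":0,"tz":0,"ax":0,"ay":0,"az":0},{"tx":0,"ty":0,"tz":0,"ax":0,"ay":0,"az":0},{"tx":0,"ty":0,"tz":0,"ax":0,"ay":0,"az":0}]' 1
python3 - <<'E'
from h import *
st()
# tilt plan: pin rigid in tool; hidden end-lower point pivot. pin centre box (-.0085,-.004,.023), rotate about x by th, then move along axis
s=state();p0=tobox(s["ee_pos"]);c0=np.array([-.0085,-.004,.023]);r=p0-c0
print(r)
# hidden pin section profile points (y,z) relative to centre
prof=[(y,h) for y in np.linspace(-.14,.14,57) for h in ([.015,-.015] if abs(y)<=.1 else [.012,-.012])]
R0=Ro.from_euler("xyz",s["tool_rot"])
for dy,th,zc in [(0,4,.035),(0,8,.043),(.01,10,.0475),(.03,11,.0505),(.06,12,.055),(.09,14,.062),(.12,17,.070),(.15,21,.083),(.18,25,.110),(.2,25,.15)]:
    t=np.radians(th);c=c0+[0,dy,zc-.023]
    P=np.array([(c[1]+y*np.cos(t)-h*np.sin(t),c[2]+y*np.sin(t)+h*np.cos(t)) for y,h in prof])
    floor=(P[:,1]-.008)[P[:,0]<.17].min(); u=P[:,0]<.022; tr=(.075-P[u,1]).min() if u.any() else 9; w=(P[:,0]>.165)&(P[:,0]<.185); wl=(P[w,1]-.052).min() if w.any() else 9
    Rb=Ro.from_euler("x",th,degrees=True).as_matrix()
    p=c+Rb@r; d=R0.inv().apply(B@(p-p0)); a=R0.inv().apply(B@[t,0,0])
    print(dy,th,zc,"clear floor/tray/wall",np.round([floor,tr,wl],4),"t",d.round(4),"a",a.round(3))
E
```

```text
clock: 4.88
ee_pos: [0.5216, 0.3049, 0.0143]
tool_rot: [3.14, 0.259, 1.738]
force: [-1.2, 2.1, 5.8]
width: 0.33
gripper_force: 59.5
clk 4.88 box tcp [-0.0072  0.0681  0.0143] F [-1.2  2.1  5.8] w 0.33 gf 59.5 q [ 0.45  0.48  1.71 -0.29  1.04  0.44]
[ 0.00131282  0.07207122 -0.00871802]
0 4 0.035 clear floor/tray/wall [5.10e-03 2.33e-02 9.00e+00] t [-0.004   0.     -0.0166] a [-0.    0.07  0.  ]
0 8 0.043 clear floor/tray/wall [3.60e-03 1.37e-02 9.00e+00] t [-0.0072  0.0001 -0.0292] a [-0.    0.14  0.  ]
0.01 10 0.0475 clear floor/tray/wall [3.40e-03 1.01e-02 9.00e+00] t [ 0.0005  0.0001 -0.0386] a [-0.     0.175  0.   ]
0.03 11 0.0505 clear floor/tray/wall [0.004  0.0107 0.0134] t [ 0.0187  0.0001 -0.0478] a [-0.     0.192  0.   ]
0.06 12 0.055 clear floor/tray/wall [0.0062 0.0126 0.0141] t [ 0.0461  0.0001 -0.061 ] a [-0.     0.209  0.   ]
0.09 14 0.062 clear floor/tray/wall [0.0085 0.0142 0.0148] t [ 0.0724  0.0002 -0.0779] a [-0.     0.244  0.   ]
0.12 17 0.07 clear floor/tray/wall [0.0096 0.0184 0.0183] t [ 0.0979  0.0002 -0.0968] a [-0.     0.297  0.001]
0.15 21 0.083 clear floor/tray/wall [0.0136 0.0274 0.0224] t [ 0.1212  0.0003 -0.1215] a [-0.     0.367  0.001]
0.18 25 0.11 clear floor/tray/wall [0.032  9.     0.0381] t [ 0.1407  0.0003 -0.1597] a [-0.     0.436  0.001]
0.2 25 0.15 clear floor/tray/wall [0.072  9.     0.0675] t [ 0.1498  0.0004 -0.2035] a [-0.     0.436  0.001]
```

```bash
python3 -m creep '[{"tx":-0.001,"ty":0,"tz":-0.005,"ax":0,"ay":0.015,"az":0},{"tx":-0.0025,"ty":0,"tz":-0.011,"ax":0,"ay":0.042,"az":0},{"tx":-0.004,"ty":0,"tz":-0.017,"ax":0,"ay":0.07,"az":0},{"tx":-0.0055,"ty":0,"tz":-0.023,"ax":0,"ay":0.105,"az":0},{"tx":-0.007,"ty":0,"tz":-0.0295,"ax":0,"ay":0.14,"az":0},{"tx":-0.003,"ty":0,"tz":-0.034,"ax":0,"ay":0.158,"az":0},{"tx":0.0005,"ty":0,"tz":-0.0386,"ax":0,"ay":0.175,"az":0},{"tx":0.0005,"ty":0,"tz":-0.0386,"ax":0,"ay":0.175,"az":0}]'
python3 - <<'E'
from h import *
st()
im,d=snapshot('scene');cv2.imwrite('pics/s2.png',cv2.resize(im[150:350,180:460,::-1],None,fx=2.8,fy=2.8))
b=tobox(world('scene',d));h=cv2.cvtColor(im,cv2.COLOR_RGB2HSV)
m=(abs(b[...,0])<.05)&(b[...,1]>.09)&(b[...,1]<.16)&(b[...,2]>.04)&(b[...,2]<.12)&(h[...,1]>120)
for y in (.1,.11,.12,.13,.14,.15):
    k=b[m&(abs(b[...,1]-y)<.005)]
    if len(k): print(y,len(k),k.max(0).round(4))
E
```

```text
clock: 5.55
ee_pos: [0.5192, 0.315, 0.0509]
tool_rot: [3.141, 0.084, 1.739]
force: [0.9, -0.8, -1.0]
width: 0.326
gripper_force: 59.2
clk 5.55 box tcp [-0.0078  0.0784  0.0509] F [ 0.9 -0.8 -1. ] w 0.326 gf 59.2 q [ 0.39  0.39  1.74 -0.1   1.03  0.28]
0.1 22 [-0.0203  0.1049  0.0724]
0.11 17 [-0.0196  0.1146  0.0767]
0.12 21 [-0.0188  0.1249  0.0806]
0.13 42 [-0.0153  0.1349  0.0835]
0.14 21 [-0.0121  0.143   0.0847]
```

View pics/s2.png

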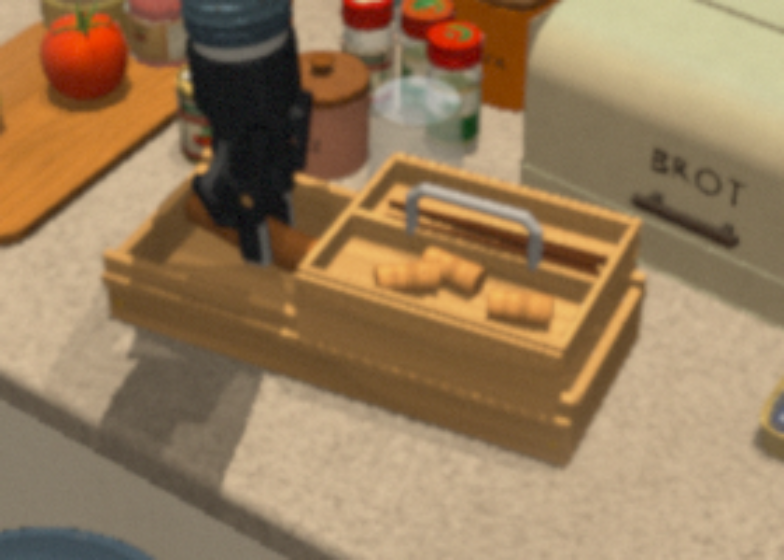

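The pin is tipped about 10° in the grip, its left end up at crop (190,210) and clear of the end wall, and it has not slipped.

Run:
```python
from h import *
s=state();R0=Ro.from_euler("xyz",s["tool_rot"]);p0=tobox(s["ee_pos"])
r=np.array([0.0013,.0721,-.0087]);c0=np.array([-.0085,-.004,0])
for dy,th,zc in [(.01,10,.0475),(.03,11,.0505),(.06,12,.055),(.09,14,.062),(.12,17,.070),(.15,21,.083),(.18,25,.110),(.2,25,.15),(.2,12,.2),(.2,0,.23)]:
    p=c0+[0,dy,zc]+Ro.from_euler("x",th,degrees=True).as_matrix()@r
    d=R0.inv().apply(B@(p-p0));print(dy,th,p.round(3),"t",d.round(4),"ay",round(np.radians(th-10),3))
```

```text
0.01 10 [-0.007  0.079  0.051] t [ 0.0001  0.0009 -0.0011] ay 0.0
0.03 11 [-0.007  0.098  0.056] t [ 0.0196  0.0009 -0.007 ] ay 0.017
0.06 12 [-0.007  0.128  0.061] t [ 0.0489  0.001  -0.0153] ay 0.035
0.09 14 [-0.007  0.158  0.071] t [ 0.0777  0.001  -0.0273] ay 0.07
0.12 17 [-0.007  0.187  0.083] t [ 0.1061  0.001  -0.0415] ay 0.122
0.15 21 [-0.007  0.216  0.101] t [ 0.1334  0.001  -0.0619] ay 0.192
0.18 25 [-0.007  0.245  0.133] t [ 0.1592  0.001  -0.0961] ay 0.262
0.2 25 [-0.007  0.265  0.173] t [ 0.1757  0.0011 -0.1376] ay 0.262
0.2 12 [-0.007  0.268  0.206] t [ 0.1761  0.0011 -0.1717] ay 0.035
0.2 0 [-0.007  0.268  0.221] t [ 0.1746  0.0011 -0.1864] ay -0.175
```

```bash
python3 -m creep '[{"tx":0.01,"ty":0,"tz":-0.004,"ax":0,"ay":0.009,"az":0},{"tx":0.02,"ty":0,"tz":-0.007,"ax":0,"ay":0.017,"az":0},{"tx":0.034,"ty":0,"tz":-0.011,"ax":0,"ay":0.026,"az":0},{"tx":0.049,"ty":0,"tz":-0.0155,"ax":0,"ay":0.035,"az":0},{"tx":0.063,"ty":0,"tz":-0.021,"ax":0,"ay":0.052,"az":0},{"tx":0.078,"ty":0,"tz":-0.0275,"ax":0,"ay":0.07,"az":0},{"tx":0.092,"ty":0,"tz":-0.0345,"ax":0,"ay":0.096,"az":0},{"tx":0.106,"ty":0,"tz":-0.042,"ax":0,"ay":0.122,"az":0},{"tx":0.12,"ty":0,"tz":-0.052,"ax":0,"ay":0.157,"az":0},{"tx":0.133,"ty":0,"tz":-0.062,"ax":0,"ay":0.192,"az":0},{"tx":0.146,"ty":0,"tz":-0.079,"ax":0,"ay":0.227,"az":0},{"tx":0.159,"ty":0,"tz":-0.096,"ax":0,"ay":0.262,"az":0}]'
python3 - <<'E'
from h import *
st()
s=state();R0=Ro.from_euler("xyz",s["tool_rot"]);p0=tobox(s["ee_pos"]);r=np.array([0.0013,.0721,-.0087]);c0=np.array([-.0085,-.004,0])
for dy,th,zc in [(.2,25,.15),(.2,25,.19),(.2,12,.21),(.2,0,.23)]:
    p=c0+[0,dy,zc]+Ro.from_euler("x",th,degrees=True).as_matrix()@r
    d=R0.inv().apply(B@(p-p0));print(dy,th,p.round(3),"t",d.round(4),"ay",round(np.radians(th-25),3))
im,d=snapshot('scene');cv2.imwrite('pics/s3.png',im[...,::-1])
E
```

```text
clock: 6.6
ee_pos: [0.4903, 0.4804, 0.1331]
tool_rot: [-3.141, -0.179, 1.74]
force: [0.3, -0.5, -1.3]
width: 0.325
gripper_force: 59.2
clk 6.6 box tcp [-0.0087  0.2463  0.1331] F [ 0.3 -0.5 -1.3] w 0.325 gf 59.2 q [0.55 0.37 1.59 0.19 1.11 0.3 ]
0.2 25 [-0.007  0.265  0.173] t [ 0.0255  0.0015 -0.0355] ay 0.0
0.2 25 [-0.007  0.265  0.213] t [ 0.0326  0.0015 -0.0749] ay 0.0
0.2 12 [-0.007  0.268  0.216] t [ 0.0365  0.0015 -0.0781] ay -0.227
0.2 0 [-0.007  0.268  0.221] t [ 0.0372  0.0015 -0.0829] ay -0.436
```

View pics/s3.png

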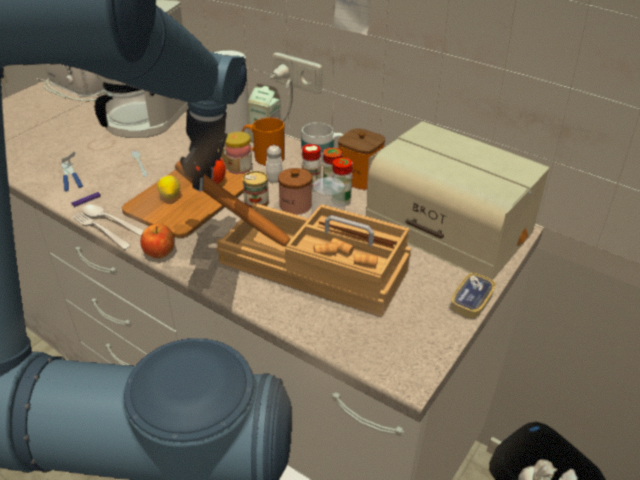

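The pin is out at a slant. Its low end, at about (290,240), is beside the tray edge, and nothing else has moved. Next I'll lift it and level it.

```bash
python3 -m creep '[{"tx":0.013,"ty":0,"tz":-0.018,"ax":0,"ay":0,"az":0},{"tx":0.025,"ty":0,"tz":-0.035,"ax":0,"ay":0,"az":0},{"tx":0.029,"ty":0,"tz":-0.055,"ax":0,"ay":0,"az":0},{"tx":0.033,"ty":0,"tz":-0.075,"ax":0,"ay":0,"az":0},{"tx":0.034,"ty":0,"tz":-0.076,"ax":0,"ay":-0.075,"az":0},{"tx":0.035,"ty":0,"tz":-0.077,"ax":0,"ay":-0.15,"az":0},{"tx":0.036,"ty":0,"tz":-0.078,"ax":0,"ay":-0.225,"az":0},{"tx":0.037,"ty":0,"tz":-0.08,"ax":0,"ay":-0.3,"az":0},{"tx":0.037,"ty":0,"tz":-0.082,"ax":0,"ay":-0.37,"az":0},{"tx":0.037,"ty":0,"tz":-0.083,"ax":0,"ay":-0.436,"az":0},{"tx":0.037,"ty":0,"tz":-0.083,"ax":0,"ay":-0.436,"az":0},{"tx":0.037,"ty":0,"tz":-0.083,"ax":0,"ay":-0.436,"az":0}]'
python3 -m creep '[{"tx":0,"ty":0,"tz":0,"ax":0,"ay":0,"az":0},{"tx":0,"ty":0,"tz":0,"ax":0,"ay":0,"az":0},{"tx":0,"ty":0,"tz":0,"ax":0,"ay":0,"az":0},{"tx":0,"ty":0,"tz":0,"ax":0,"ay":0,"az":0}]'
python3 - <<'E'
from h import *
st()
im,d=snapshot('scene');cv2.imwrite('pics/s4.png',im[...,::-1])
b=tobox(world('scene',d));h=cv2.cvtColor(im,cv2.COLOR_RGB2HSV)
m=(abs(b[...,0]+.01)<.04)&(b[...,1]>.03)&(b[...,1]<.38)&(b[...,2]>.12)&(h[...,1]>120)
for y in np.arange(.05,.37,.03):
    k=b[m&(abs(b[...,1]-y)<.01)]
    if len(k): print(y.round(2),len(k),k.max(0).round(3))
im,d=snapshot('top');b=tobox(world('top',d))[195:300,235:400].reshape(-1,3)
q=b[(b[:,2]>.09)&(b[:,2]<.106)&(abs(b[:,0])<.085)&(b[:,1]<-.1)];print('tray -y edge',q.min(0))
E
```

```text
clock: 7.65
ee_pos: [0.487, 0.5012, 0.22]
tool_rot: [-3.141, 0.258, 1.74]
force: [0.4, -0.4, -0.8]
width: 0.332
gripper_force: 59.5
clock: 7.98
ee_pos: [0.4879, 0.4998, 0.221]
tool_rot: [3.141, 0.258, 1.738]
force: [0.7, 0.2, -1.6]
width: 0.329
gripper_force: 59.5
clk 7.98 box tcp [-0.0079  0.2659  0.221 ] F [ 0.7  0.2 -1.6] w 0.329 gf 59.5 q [ 0.72  0.46  1.32 -0.22  1.5   0.58]
0.05 67 [-0.002  0.06   0.241]
0.08 144 [-0.002  0.09   0.245]
0.11 147 [-0.002  0.12   0.246]
0.14 145 [-0.     0.15   0.246]
0.17 139 [-0.002  0.18   0.247]
0.2 138 [-0.     0.21   0.246]
0.23 143 [-0.002  0.24   0.246]
0.26 89 [0.011 0.27  0.391]
0.29 44 [0.017 0.3   0.377]
0.32 51 [-0.015  0.329  0.368]
tray -y edge [-0.0801816  -0.16842502  0.09001559]
```

View pics/s4.png

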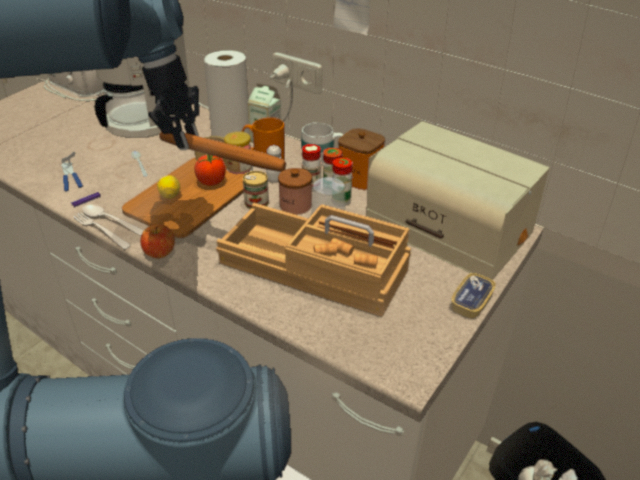

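The pin is level with its axis at about 0.23 m. It is clear of the box, the tray is at its stop, and the other objects are where they were.

```bash
python3 -c "
from plant import *
print(job_done())"
```

```text
the job is handed in; nothing more can be done
None
```

I slid the tray to its -y stop, drew the rolling pin out at a slant with no sign of forcing, and handed the job in with it held still and level about 0.23 m up, the other objects looking undisturbed; no verdict came back.

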